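# Set up the scanner and present a carton to it

### The arm

A 6-joint arm with a two-finger parallel gripper is mounted at the origin on a cart in front of the work surface, level with it; the furniture and walls round the work are solid. World frame = base frame: x ahead of the robot, y to its left, z up, the work surface at z = 0. Lengths are in mm, angles in degrees, forces in N, time in s.
With the tool pointing down it reaches from about 325 to 900 mm from the base axis. Payload 6.1 kg.
Tool frame: the origin (TCP) lies on the mounting face of the last link; the fingertips stand 173 mm ahead of it and the grasp point (between the pads) lies 155 mm ahead of it; z points along the fingers, y is the line along which they close (so a half turn about z gives the same grasp; the last joint's range is limited). The gripper opens to 85 mm and grips with 20 to 120 N. Pads are 22 mm wide; open, the fingers measure 114 mm over their backs; the gripper's body (76 mm by 85 mm) begins 54 mm behind the grasp point. The pads swing forward as they close: fully open they stand 13 mm farther back than shut.
Start: joints at [-77.412, 12.628, 87.462, -0, 79.91, -7.225], TCP at [211.836, -587.999, 404.7] pointing down, gripper open.
Joint ranges: [-170.65, 170.65], [-52.31, 119.04], [5.05, 147.46], [-71.25, 251.25], [11.57, 151.72], [-153.62, 153.62]. Speed limits (degrees/s): [147.25, 147.25, 172.46, 180, 180, 180].

### API

Orientations are given as [roll, pitch, yaw] about the fixed x, y, z axes, in that order (R = Rz(yaw) Ry(pitch) Rx(roll)).
In Python, from bench import * gives the robot as it stands.
- The arm moves only by the shell command python3 -m crank 'ROWS' [FORCE]. ROWS is a JSON object of lists of equal length, an entry for each row: "linear": the shift along the world's x, y, z in m, a list of three; "roll": the turn about the world's z in rad; "claw": the gripper command: -1 is shut, 1 is fully open, values between are in proportion. A call has 1 to 5 rows; each row is the pose to reach, as a shift and turn from the pose commanded when the call began; what a row does not reach only later rows make up. A row lasts 1/8 s, in which the tool goes at most 62.5 mm and 10.7 degrees, less where a joint would pass 70% of its speed; a pose out of reach is approached as far as the arm can. A call with a gripper value outside its range is refused whole. The fingers move at their own pace and stop on an object; FORCE is the grip in N (left out, the last holds). Time passes only in rows, so rows that repeat a pose let the fingers close. It gives the time, the measured TCP pose, the force, the opening and the grip force at its end, in the units of the state.
- get_obs(): the state, without advancing time (a new reading comes with each control period).
- capture(name): name is "side" or "top" or "wrist"; returns a dict with "frame" (384x512x3 uint8, red, green, blue), "range_z" (384x512 float32, mm along the optical axis (not along the pixel's ray), 0 where there is no reading), "vfov" (degrees; the focal length in pixels is half the picture's height over the tangent of half this angle, whatever the lens; pixels are square), "cx", "cy" (the principal point, pixels), "rvec" (rotation vector, rad) and "tvec" (3), from world to camera coordinates, as OpenCV has them. Camera axes: x right, y down, z forward; pixel columns grow to the right and rows downward; lengths in mm; the calibration is good to about 2 mm. The wrist camera is an equidistant fisheye: a pixel r from the principal point sees the ray r / f radians off the axis. A picture is of the moment at which its call begins.
- job_done(): hands the job in; it is judged then, once.
The state is a dict: "clock": time; "qpos": joint angles; "joint_vel": joint speeds; "joint_torque": joint torques, N m; "position": TCP position; "eef_rot": TCP orientation; "ft_force": force on the tool from outside, world axes, zero at the start; "ft_torque": the same for the moment, N m; "width": opening from 0.0 (shut) to 1.0 (fully open); "grasp_force": force on a finger pad.
Only numpy, scipy, OpenCV 4.12 (cv2) and the standard library are available. Lean on these libraries where they do the work, as an engineer would, in place of code of your own. Each camera call takes 0.05 s, during which the arm holds its last target. There are 200 camera calls.

### The job

Lay the cordless bar-code scanner from the worktop on its sloping cradle, window up and lengthwise down the slope, centred on the narrow plate and resting above the lip, and let go of it. Then draw the tallest carton out of the three-pocket rack and turn it so that its bottom end squarely faces the middle of the scanner's window, about 5 cm off it. Finish while still holding the carton there in the air, and leave all the other things where they are.

Things in the scene. Friction and masses are not known exactly. Their poses are not given: they have to be found in the camera images.
- scanner_mid (a point): centre of the cordless scanner: a flat white block with a dark window, 80 (x) x 44 (y) x 30 (z) mm, 0.15 kg, lying on the worktop, window up. z points out of the window, which lies in the middle of the top face, 15 mm above this point; the block is alike after a half turn about z. Grip it across the 44 mm
- seat (a point): middle of the scanner's place on the cradle's sloping plate, on its surface. x points up the slope (away from the robot), y level across it, z square out of it, 0.70 rad from vertical. Plate 34 mm wide (narrower than the scanner), x = -41 to +39 mm; below it a lip 12 mm high at x = -46 to -41. Scanner's length along x: its centre belongs at x = 0 to 5 mm, y = 0, z = 15 mm
- scanner: the scanner again, its origin in the centre of the underside, axes as scanner_mid
- cradle: fixed grey cradle: base 110 x 84 x 10 mm, a post 26 mm wide (y), on it the sloping plate; origin under the base's centre on the worktop, seat 90 mm above it; the plate slopes down to -x
- rack: grey rack fixed on the worktop, 42 (x) x 236 (y) x 62 (z) mm, origin in the centre of its underside; three pockets in a row along y, at y = -77, 0 and +77 mm, each 34 (x) x 74 (y) mm inside with walls and floor about 4 mm thick, open above. One carton stands on end in each pocket
- carton_mid (a point): centre of the tallest carton: white, 22 (x, thickness) x 70 (y) x 105 (z) mm, about 0.06 kg, standing on end in one of the pockets (any of them), 47 mm of it above the rack. z points from its bottom end to its top end; its broad faces look along the rack's x. Grip it across the 22 mm thickness near its top
- carton_foot (a point): middle of the bottom end of the tallest carton, 52.5 mm below its centre; axes as carton_mid
- tall_carton: the tallest carton again, its origin in the middle of its bottom end
- short_mid_a (a point): centre of a short carton, 29 x 46 x 85 mm, standing in another pocket; leave it
- short_mid_b (a point): centre of the other short carton, 29 x 46 x 85 mm, standing in the third pocket; leave it
- flat_carton: small carton lying on the worktop, 40 x 80 x 30 mm, origin under its centre; leave it
- stapler: desk stapler, 131 x 32 x 40 mm, origin under its centre; leave it
- bottle: brown screw-cap tablet bottle, 50 mm across, 85 mm high, origin under its centre; leave it
There are look-alikes about, which are no part of the job. What is shaped like the scanner but red is not meant.

How it is judged:
By the outcome, as a careful person would: the job done as asked, in the order asked, and still so for the second after the job is handed in, while the arm keeps its last pose, push and grip.
It also fails if it takes over 56 s, if anything falls off the work surface, if the arm or the gripper's body presses on something with over 40 N, if the wrist force passes 120 N, or if a joint passes its speed limit or range.

## Working session

There is one attempt and no reset: what is moved stays moved. The work goes in short steps, Python scripts to look and compute and a shell command to move; the robot and the scene stay as the last step left them, time stands still between calls to the robot, and variables do not carry over. Pictures are saved under pics/ and viewed, at most 10 in all, crops included, and the job is handed in when it is done.

```bash
mkdir -p pics; cat > h.py <<'E'
from bench import *
import numpy as np, cv2
def cam(name):
    c=capture(name); h=c["frame"].shape[0]
    c["f"]=h/2/np.tan(np.radians(c["vfov"])/2)
    c["R"]=cv2.Rodrigues(np.array(c["rvec"],float))[0]; c["t"]=np.array(c["tvec"],float).ravel()
    c["C"]=-c["R"].T@c["t"]; return c
def cloud(c):
    v,u=np.mgrid[:384,:512]; z=c["range_z"].astype(float)
    P=np.stack([(u-c["cx"])/c["f"]*z,(v-c["cy"])/c["f"]*z,z],-1)
    return (P-c["t"])@c["R"]          # HxWx3 world (pinhole views)
def proj(c,P):
    p=np.atleast_2d(P)@c["R"].T+c["t"]; return p[:,:2]/p[:,2:]*c["f"]+[c["cx"],c["cy"]]
def ray(c,u,v,z):
    d=c["R"].T@np.array([(u-c["cx"])/c["f"],(v-c["cy"])/c["f"],1]); return c["C"]+d*(z-c["C"][2])/d[2]
def save(c,n): cv2.imwrite("pics/"+n+".png",c["frame"][...,::-1])
E
python3 - <<'E'
from h import *
ims=[]
for n in("top","side"):
    c=cam(n); save(c,n+"0"); print(n,c["C"].round(),c["f"],c["R"].round(2).tolist(),(c["range_z"]>0).mean())
    np.savez("pics/%s0.npz"%n,**c)
print(get_obs())
E
```

```text
top [ 313.  -67. 1233.] 410.3992734826791 [[-0.04, -1.0, 0.0], [-0.98, 0.04, -0.2], [0.2, -0.01, -0.98]] 0.9958445231119791
side [494. 829. 658.] 364.8532842135888 [[-1.0, -0.07, -0.01], [-0.02, 0.52, -0.85], [0.07, -0.85, -0.52]] 0.99603271484375
{'clock': 0.1, 'qpos': array([-7.74116615e+01,  1.26718524e+01,  8.75204398e+01, -8.39869033e-04,
        7.99091629e+01, -7.22686763e+00]), 'joint_vel': array([-0.03981931, -0.08765336, -0.17122236,  0.01086526,  0.10580565,
        0.0113806 ]), 'joint_torque': array([ 1.96009474e-03, -4.98247540e+01, -3.90543151e+01, -2.67002060e-04,
        5.65537965e-03,  3.26509529e-06]), 'position': array([ 211.78858762, -587.76287   ,  403.68478247]), 'eef_rot': array([-1.79899247e+02, -1.19428333e-02,  1.98153435e+01]), 'ft_force': array([-0.31847686, -0.44494823, -0.49797419]), 'ft_torque': array([-0.01251287,  0.00067568,  0.06702328]), 'grasp_force': 0.0, 'width': 0.9982102655495627}
```

View pics/top0.png

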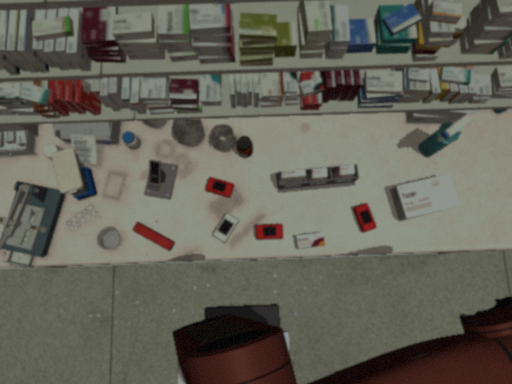

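View pics/side0.png

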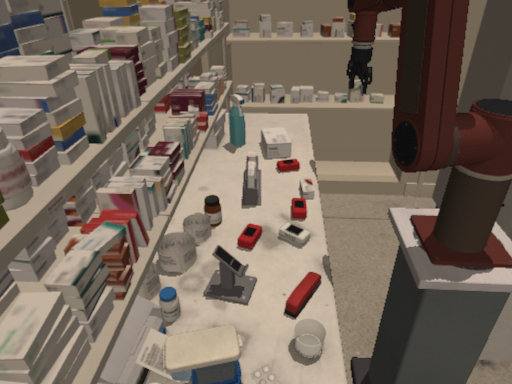

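Top view: white scanner with dark window at (226,227). Red look-alikes are at (220,187), (268,231) and (364,217), and the white box at (309,240) is the flat carton. The cradle is at (160,178) and the rack at (317,177). The side view agrees: scanner (294,233), cradle (231,275), rack (252,180).

```bash
python3 - <<'E'
from h import *
T=dict(np.load("pics/top0.npz")); P=cloud(T); img=T["frame"]
S=dict(np.load("pics/side0.npz")); Q=cloud(S)
def rect(name,P,img,box,lo,hi,white=None):
    u0,v0,u1,v1=box; m=np.zeros(P.shape[:2],bool); m[v0:v1,u0:u1]=1
    m&=(P[...,2]>lo)&(P[...,2]<hi)
    if white is not None: m&=white
    X=P[m]
    r=cv2.minAreaRect(X[:,:2].astype(np.float32)); print(name,len(X),"zmed",np.median(X[:,2]).round(1),"rect",np.round(r[0],1),np.round(r[1],1),round(r[2],1)); return X
rect("scannerT",P,img,(208,208,244,246),18,45)
rect("scannerS",Q,S["frame"],(274,220,314,248),22,45)
rect("rackT",P,img,(265,155,370,200),40,75)
rect("rackS",Q,S["frame"],(236,150,270,215),40,75)
for n,A,im,b in(("T",P,img,(265,155,370,200)),("S",Q,S["frame"],(236,145,270,215))):
    m=np.zeros(A.shape[:2],np.uint8); u0,v0,u1,v1=b; m[v0:v1,u0:u1]=(A[v0:v1,u0:u1,2]>80)
    k,l,st,_=cv2.connectedComponentsWithStats(m)
    for i in range(1,k):
        if st[i,4]>8: X=A[l==i]; print(n,st[i],np.percentile(X[:,2],[50,95]).round(1),np.round(cv2.minAreaRect(X[:,:2].astype(np.float32)),1) if 0 else [np.round(a,1) for a in cv2.minAreaRect(X[:,:2].astype(np.float32))])
rect("cradleBaseT",P,img,(140,155,185,205),5,16)
X=rect("plateT",P,img,(140,155,185,205),50,140)
for n,A,b in(("T",P,(140,155,185,205)),("S",Q,(205,235,262,305))):
    u0,v0,u1,v1=b; X=A[v0:v1,u0:u1].reshape(-1,3); X=X[(X[:,2]>62)&(X[:,2]<135)]
    c=X.mean(0); 
    for _ in range(4):
        w=np.linalg.svd(X-c,full_matrices=False)[2]; d=(X-c)@w[2]; X=X[abs(d)<4]; c=X.mean(0)
    n_=w[2]*np.sign(w[2][2]); print(n,len(X),c.round(1),n_.round(3),"tilt",np.arccos(n_[2]),"az",np.degrees(np.arctan2(n_[1],n_[0])), X.min(0).round(),X.max(0).round())
a=cv2.resize(img[150:255,130:380],None,fx=3.2,fy=3.2,interpolation=cv2.INTER_CUBIC); b=cv2.resize(S["frame"][130:310,190:330],None,fx=1,fy=1)
cv2.imwrite("pics/crop1.png",a[...,::-1])
E
```

```text
scannerT 404 zmed 29.5 rect [452.6  15.1] [44.7 80.3] 55.8
scannerS 311 zmed 28.8 rect [454.3  17.3] [45.7 80.1] 55.8
rackT 557 zmed 58.4 rect [ 593.3 -263.1] [ 44.9 236.6] 3.3
rackS 275 zmed 59.3 rect [ 595.7 -261. ] [ 42.  240.1] 3.7
T [339 164  16  12 155] [87.8 91.6] [array([ 472.9, -206.8]), array([ 44.5, 422.3]), np.float64(42.9)]
T [281 169  25  12 220] [107.3 111.8] [array([ 469.5, -118.9]), array([ 64.2, 323.6]), np.float64(60.6)]
T [312 168  15  11 152] [88.5 91.7] [array([ 469.1, -163.9]), array([ 45.8, 364.6]), np.float64(51.1)]
S [248 151   8   8  52] [86.9 89.1] [array([ 599.3, -338.6]), array([24.7, 48.7]), np.float64(5.0)]
S [247 161   9  23 164] [100.3 109. ] [array([552.2, 272.7]), array([  27.3, 1118.9]), np.float64(4.6)]
cradleBaseT 613 zmed 9.5 rect [610.3 203.1] [126.6 153. ] 86.2
plateT 351 zmed 86.6 rect [603. 211.] [33.7 76.3] 76.7
T 272 [607.8 209.8  90.6] [-0.616  0.108  0.78 ] tilt 0.6757004927169945 az 170.03631454696273 [569. 188.  62.] [641. 230. 118.]
S 272 [606.4 212.2  87.2] [-0.579  0.264  0.771] tilt 0.6902097736493047 az 155.50294584925507 [571. 190.  62.] [641. 233. 114.]
```

View pics/crop1.png

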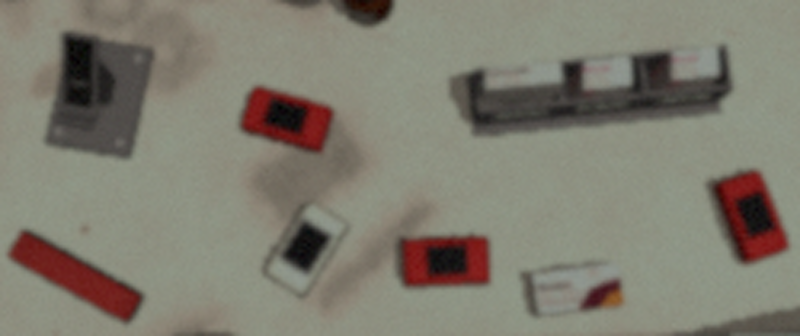

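Candidates shaped like the scanner, in full-picture pixels:
- Red blocks at (220,187), (268,231) and (364,217) are ruled out by colour.
- The white block with a dark window at (226,227) is the scanner. It measures 80 x 45 mm with its top at z≈29.

The tallest carton is the leftmost in the rack, at (293,175), with its top at z≈109 against 89 for the other two. Next I'll fix the cradle and make the first move.

```bash
python3 - <<'E'
from h import *
T=dict(np.load("pics/top0.npz")); P=cloud(T)
S=dict(np.load("pics/side0.npz")); Q=cloud(S)
A=[ray(T,u,v,10)[:2] for u,v in((177.8,164.1),(170.6,199.1),(144.7,194.4))]
print(np.round(A,1), "centre",((A[0]+A[2])/2).round(1),"sides",np.linalg.norm(A[0]-A[1]),np.linalg.norm(A[1]-A[2]),"az",np.degrees(np.arctan2(*(A[0]-A[1])[::-1])))
for n,C,b in(("T",P,(140,155,185,205)),("S",Q,(200,262,262,305))):
    m=np.zeros(C.shape[:2],np.uint8);u0,v0,u1,v1=b;m[v0:v1,u0:u1]=((C[...,2]>6)&(C[...,2]<14))[v0:v1,u0:u1]
    m=cv2.morphologyEx(m,cv2.MORPH_OPEN,np.ones((3,3),np.uint8))
    k,l,st,_=cv2.connectedComponentsWithStats(m); i=1+st[1:,4].argmax(); r=cv2.minAreaRect(C[l==i][:,:2].astype(np.float32)); print(n,r)
for n,C,b,lo in(("tallT",P,(278,160,312,190),100),("tallS",Q,(236,150,270,200),97),("rackrimT",P,(265,155,370,200),55)):
    u0,v0,u1,v1=b;X=C[v0:v1,u0:u1].reshape(-1,3);X=X[(X[:,2]>lo)&(X[:,2]<(116 if lo>60 else 66))&(abs(X[:,0]-594)<60)];print(n,len(X),cv2.minAreaRect(X[:,:2].astype(np.float32)),np.median(X[:,2]))
X=P[90:125,250:300].reshape(-1,3); print("shelf x,z",P[120,260],P[108,260],P[100,260],P[85,260])
E
python3 -m crank '{"linear":[[0.03,0.06,0],[0.06,0.12,0],[0.09,0.18,0],[0.12,0.24,0],[0.15,0.30,0]],"roll":[-0.18,-0.36,-0.54,-0.72,-0.9],"claw":[1,1,1,1,1]}'
```

```text
[[654.6 157.1]
 [545.6 178.7]
 [563.  257.3]] centre [608.8 207.2] sides 111.05401795426943 80.51523881228388 az -11.224056941102972
T ((600.6947631835938, 187.67947387695312), (47.516761779785156, 105.52816772460938), 61.886451721191406)
S ((608.52783203125, 212.0169677734375), (83.5457534790039, 109.009765625), 78.41669464111328)
tallT 185 ((588.6513061523438, -185.03016662597656), (21.244504928588867, 68.27417755126953), 3.44071626663208) 107.86798540968819
tallS 87 ((590.85302734375, -181.64593505859375), (18.9420108795166, 72.39208984375), 4.407116889953613) 107.5401916691385
rackrimT 290 ((593.8738403320312, -263.06109619140625), (43.638790130615234, 236.54844665527344), 3.317955732345581) 60.78227931743524
shelf x,z [ 792.65799052 -101.93813723    1.02094129] [739.78569064 -97.01845878 222.17361999] [744.71124118 -96.69916662 261.50886855] [772.1697595  -97.40622574 289.0926023 ]
clock: 0.72
position: [348.9, -313.7, 404.4]
eef_rot: [-180.0, 0.0, -31.1]
ft_force: [0.4, -0.2, -0.4]
width: 1.002
grasp_force: 0.0
```

```bash
python3 -m crank '{"linear":[[0.018,0.06,0],[0.037,0.121,-0.03],[0.055,0.182,-0.06],[0.073,0.243,-0.09],[0.0917,0.304,-0.125]],"roll":[-0.01,-0.02,-0.03,-0.043,-0.043],"claw":[1,1,1,1,1]}'; python3 -m crank '{"linear":[[0,0,0],[0,0,0]],"roll":[0,0],"claw":[1,1]}'
cat >> h.py <<'E'
def wray(c,u,v,z):
    x,y=u-c["cx"],v-c["cy"]; r=np.hypot(x,y); th=r/(384/2/np.tan(np.radians(c["vfov"])/2)); 
    d=c["R"].T@np.array([x/r*np.sin(th),y/r*np.sin(th),np.cos(th)]); return c["C"]+d*(z-c["C"][2])/d[2]
def wcloud(c):
    v,u=np.mgrid[:384,:512]; x,y=u-c["cx"],v-c["cy"]; r=np.hypot(x,y)+1e-9; th=r/c["f"]
    k=np.tan(np.minimum(th,1.5))/r; z=c["range_z"].astype(float)
    return (np.stack([x*k*z,y*k*z,z],-1)-c["t"])@c["R"]
E
python3 - <<'E'
from h import *
c=cam("wrist"); save(c,"w1"); print(c["C"],c["f"],c["R"].round(2).tolist(),get_obs()["position"],get_obs()["eef_rot"])
P=wcloud(c); X=P.reshape(-1,3); X=X[(X[:,2]>24)&(X[:,2]<36)&(np.hypot(X[:,0]-453,X[:,1]-16)<60)]
print(len(X),np.median(X[:,2]),cv2.minAreaRect(X[:,:2].astype(np.float32)))
E
```

```text
clock: 1.35
position: [431.5, -38.6, 295.1]
eef_rot: [-180.0, -0.1, -33.2]
ft_force: [1.9, -0.4, -0.8]
width: 0.997
grasp_force: 0.0
clock: 1.6
position: [431.4, -40.4, 295.6]
eef_rot: [180.0, 0.0, -33.1]
ft_force: [0.3, -0.5, 2.2]
width: 1.0
grasp_force: 0.0
[489.5120758  -76.97102148 264.38085179] 297.3186396354542 [[-0.55, -0.84, 0.0], [-0.81, 0.53, 0.27], [-0.22, 0.14, -0.96]] [431.544207   -41.11490144 296.15017893] [ 1.79989315e+02 -4.60619705e-02 -3.32354125e+01]
4174 29.7211436422387 ((455.42950439453125, 12.783088684082031), (44.855567932128906, 78.56165313720703), 55.612125396728516)
```

View pics/w1.png

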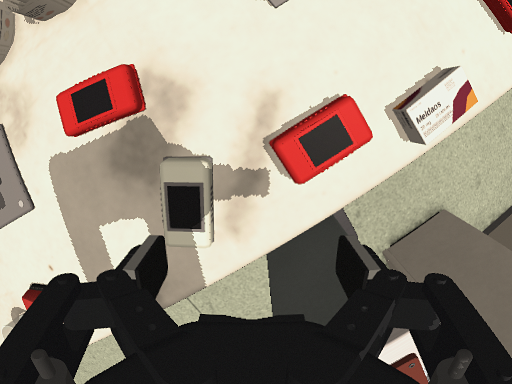

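The wrist view confirms the white scanner with a dark window at (187,200), well clear of the red blocks at (100,100) and (320,140).

```bash
python3 -m crank '{"linear":[[0.011,0.028,0],[0.0227,0.0553,0],[0.0227,0.0553,-0.02],[0.0227,0.0553,-0.04],[0.0227,0.0553,-0.04]],"roll":[-0.021,-0.021,-0.021,-0.021,-0.021],"claw":[1,1,1,1,1]}'
python3 - <<'E'
from h import *
c=cam("wrist"); s=get_obs(); print(s["position"],s["eef_rot"])
P=wcloud(c); X=P.reshape(-1,3); X=X[(X[:,2]>24)&(X[:,2]<36)&(np.hypot(X[:,0]-453,X[:,1]-16)<60)]
print(len(X),np.median(X[:,2]),cv2.minAreaRect(X[:,:2].astype(np.float32)))
E
```

```text
clock: 2.28
position: [453.7, 13.4, 255.1]
eef_rot: [179.9, 0.1, -34.6]
ft_force: [-0.5, -1.4, 0.6]
width: 1.002
grasp_force: 0.0
[454.17626452  13.52065404 256.07402136] [ 1.79989734e+02  6.55986431e-03 -3.45581803e+01]
6425 29.790814627222506 ((455.32940673828125, 13.003181457519531), (45.1093864440918, 78.3919448852539), 55.71097183227539)
```

```bash
python3 -m crank '{"linear":[[0.0005,0.0005,-0.03],[0.0005,0.0005,-0.06],[0.0005,0.0005,-0.075],[0.0005,0.0005,-0.083],[0.0005,0.0005,-0.083]],"roll":[0,0,0,0,0],"claw":[1,1,1,1,1]}'; python3 -m crank '{"linear":[[0,0,0],[0,0,0],[0,0,0],[0,0,0],[0,0,0]],"roll":[0,0,0,0,0],"claw":[0,-0.3,-1,-1,-1]}' 30
```

```text
clock: 2.95
position: [454.9, 15.1, 173.1]
eef_rot: [-180.0, -0.0, -34.4]
ft_force: [-0.1, 0.0, -0.1]
width: 0.998
grasp_force: 0.0
clock: 3.58
position: [455.1, 15.2, 173.5]
eef_rot: [-180.0, -0.1, -34.4]
ft_force: [-0.8, -0.4, 6.3]
width: 0.509
grasp_force: 32.1
```

```bash
python3 -m crank '{"linear":[[0,0,0.04],[0,0,0.09],[0.01,0.03,0.13],[0.03,0.07,0.157],[0.045,0.11,0.157]],"roll":[0,0,0.1,0.2,0.3],"claw":[-1,-1,-1,-1,-1]}' 30; python3 -m crank '{"linear":[[0.02,0.04,0],[0.035,0.07,0],[0.045,0.097,0],[0.045,0.097,0],[0.045,0.097,0]],"roll":[0.1,0.1,0.1,0.1,0.1],"claw":[-1,-1,-1,-1,-1]}' 30
python3 - <<'E'
from h import *
c=cam("wrist"); save(c,"w2"); s=get_obs(); print(s["position"],s["eef_rot"],s["width"])
P=wcloud(c); X=P.reshape(-1,3); X=X[np.hypot(X[:,0]-608,X[:,1]-209)<75]
B=X[(X[:,2]>5)&(X[:,2]<15)]; print("base",len(B),cv2.minAreaRect(B[:,:2].astype(np.float32)))
Y=X[(X[:,2]>60)&(X[:,2]<135)]; c0=Y.mean(0)
for _ in range(5):
    w=np.linalg.svd(Y-c0,full_matrices=False)[2]; Y=Y[abs((Y-c0)@w[2])<3]; c0=Y.mean(0)
n=w[2]*np.sign(w[2][2]); print("plate",len(Y),c0,n,np.arccos(n[2]),np.degrees(np.arctan2(n[1],n[0])),cv2.minAreaRect(Y[:,:2].astype(np.float32)),Y.min(0),Y.max(0))
E
```

```text
clock: 4.2
position: [501.1, 126.5, 332.9]
eef_rot: [-179.9, -0.3, -17.1]
ft_force: [0.2, -0.3, -1.4]
width: 0.514
grasp_force: 31.4
clock: 4.82
position: [544.2, 222.0, 329.1]
eef_rot: [179.9, 0.1, -11.5]
ft_force: [-0.3, 0.0, -1.7]
width: 0.512
grasp_force: 31.4
[544.19230526 221.6588826  329.23721739] [ 1.79955784e+02  5.22154311e-02 -1.15230401e+01] 0.5105734881022768
base 4302 ((609.5145874023438, 209.4124298095703), (84.19522094726562, 110.09947967529297), 77.77075958251953)
plate 4214 [614.3522321  208.50065754  93.97108656] [-0.62088594  0.13180061  0.77274138] 0.6876474192441254 168.0152551941381 ((608.2911987304688, 209.7393798828125), (34.38567352294922, 67.52129364013672), 78.23204040527344) [573.0558279  186.8343216   62.84169944] [643.86101263 233.25783631 115.51431793]
```

View pics/w2.png

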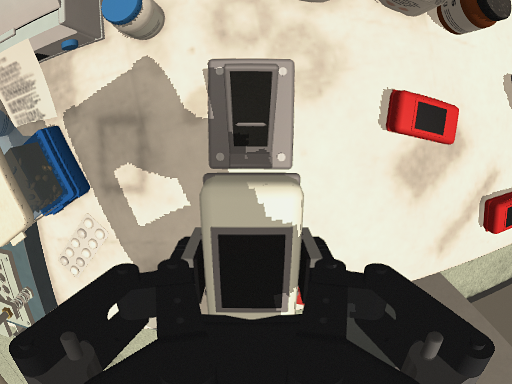

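```bash
python3 - <<'E'
from h import *
c=cam("wrist"); s=get_obs(); t=s["position"]; yaw=np.radians(s["eef_rot"][2]); 
ex=np.array([np.cos(yaw),np.sin(yaw)]); ey=np.array([-ex[1],ex[0]])
P=wcloud(c); X=P.reshape(-1,3); D=X[:,:2]-t[:2]; L=np.stack([D@ex,D@ey,X[:,2]],1)
k=(L[:,2]>170)&(L[:,2]<200)&(L[:,0]>15)&(L[:,0]<60)&(abs(L[:,1])<40); S=L[k]
print("scanner top z",np.median(S[:,2]),"lat",np.percentile(S[:,1],[0.5,99.5]),"far end",np.percentile(S[:,0],99.5))
k=(L[:,2]>5)&(L[:,2]<15)&(L[:,0]>0)&(L[:,0]<140)&(abs(L[:,1])<60); B=L[k]
print("base",cv2.minAreaRect(B[:,:2].astype(np.float32)), np.percentile(B[:,1],[.5,99.5]))
k=(L[:,2]>90)&(L[:,2]<125)&(L[:,0]>0)&(L[:,0]<140)&(abs(L[:,1])<40); B=L[k]; print("plate hi lat",np.percentile(B[:,1],[.5,99.5]),B[:,0].max(),B[:,2].max())
E
```

```text
scanner top z 184.88381738168835 lat [-20.9074998   22.17007277] far end 40.673256919558014
base ((66.35667419433594, 1.4614448547363281), (84.74044036865234, 110.49676513671875), 89.38844299316406) [-40.31767024  43.12902651]
plate hi lat [-15.5011173   17.94002707] 99.561457115291 115.73364347232824
```

```bash
python3 -m crank '{"linear":[[0.03,-0.006,0],[0.0585,-0.0109,0],[0.0585,-0.0109,-0.015],[0.0585,-0.0109,-0.030],[0.0585,-0.0109,-0.030]],"roll":[-0.0106,-0.0106,-0.0106,-0.0106,-0.0106],"claw":[-1,-1,-1,-1,-1]}' 30; python3 -m crank '{"linear":[[0,0,0],[0,0,0]],"roll":[0,0],"claw":[-1,-1]}' 25
```

```text
clock: 5.55
position: [601.3, 211.1, 296.8]
eef_rot: [179.9, 0.3, -12.1]
ft_force: [0.1, 0.6, -1.7]
width: 0.51
grasp_force: 31.4
clock: 5.8
position: [603.1, 211.6, 300.5]
eef_rot: [-180.0, -0.1, -12.1]
ft_force: [0.7, 0.6, -1.2]
width: 0.512
grasp_force: 31.4
```

```bash
python3 -m crank '{"linear":[[0,0,-0.010],[-0.0018,0.0004,-0.0135],[-0.0035,0.0007,-0.0166],[-0.0047,0.001,-0.0202],[-0.0059,0.0012,-0.0238]],"roll":[0,0,0,0,0],"claw":[-1,-1,-1,-1,-1]}' 25; python3 - <<'E'
from h import *
c=cam("side"); a=cv2.resize(c["frame"][190:310,170:300],None,fx=4,fy=4,interpolation=cv2.INTER_CUBIC); cv2.imwrite("pics/s1.png",a[...,::-1]); print(get_obs()["ft_force"],get_obs()["position"])
E
```

```text
clock: 6.42
position: [598.4, 212.5, 278.6]
eef_rot: [-179.9, -0.3, -12.1]
ft_force: [-0.9, -1.9, 10.6]
width: 0.509
grasp_force: 34.5
[-0.62028059 -1.69434541 10.36935007] [598.25090412 212.55215688 278.06422884]
```

View pics/s1.png

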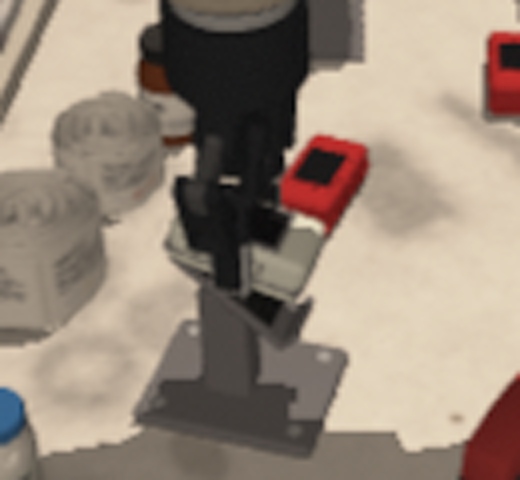

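The scanner at crop (245,265) is pivoting in the fingers with its far end up, as intended. Pressing on.

```bash
python3 -m crank '{"linear":[[-0.0005,0.0001,-0.0038],[-0.001,0.0002,-0.0076],[-0.0008,0.0002,-0.0117],[-0.0007,0.0002,-0.0162],[-0.0007,0.0002,-0.0172]],"roll":[0,0,0,0,0],"claw":[-1,-1,-1,-1,-1]}' 25; python3 - <<'E'
from h import *
s=get_obs();print(s["ft_force"],s["position"])
c=cam("side"); a=cv2.resize(c["frame"][190:310,170:300],None,fx=4,fy=4,interpolation=cv2.INTER_CUBIC); cv2.imwrite("pics/s2.png",a[...,::-1])
E
```

```text
clock: 7.1
position: [597.5, 212.8, 261.3]
eef_rot: [-179.9, -0.2, -12.1]
ft_force: [-5.0, -1.7, 14.8]
width: 0.513
grasp_force: 40.4
[-4.950479   -1.74253145 14.82369514] [597.45708799 212.82000665 261.29667139]
```

View pics/s2.png

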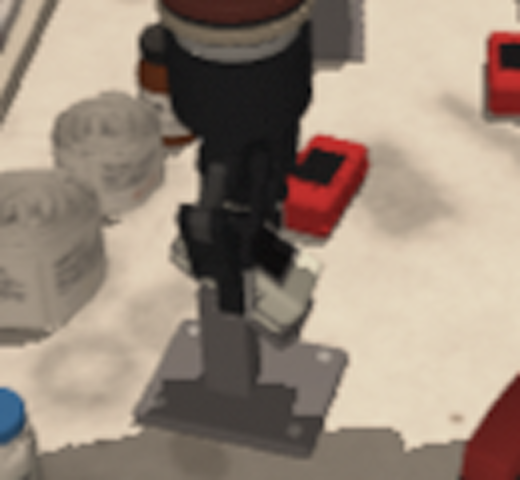

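```bash
cat > tilt.py <<'E'
from h import *
def fit(P,lo,hi,c0,rad,tol=2.0):
    X=P.reshape(-1,3); X=X[(X[:,2]>lo)&(X[:,2]<hi)&(np.hypot(X[:,0]-c0[0],X[:,1]-c0[1])<rad)]
    best=None; r=np.random.default_rng(0)
    for _ in range(300):
        a,b,c=X[r.integers(len(X),size=3)]; n=np.cross(b-a,c-a); l=np.linalg.norm(n)
        if l<1: continue
        n/=l; m=abs((X-a)@n)<tol
        if abs(n[2])>.4 and (best is None or m.sum()>best.sum()): best=m
    Y=X[best]; w=np.linalg.svd(Y-Y.mean(0),full_matrices=False)[2]; n=w[2]*np.sign(w[2][2])
    print(len(X),len(Y),Y.mean(0).round(1),"n",n.round(3),"tilt",np.degrees(np.arccos(n[2])).round(1),"az",np.degrees(np.arctan2(n[1],n[0])).round(1))
    return Y,n
E
python3 - <<'E'
from tilt import *
c=cam("wrist"); P=wcloud(c); Y,n=fit(P,85,160,(620,208),45)
# distance of the face above the seat plane, nominal seat
ns=np.array([-.644*np.cos(np.radians(-12.1)),-.644*np.sin(np.radians(-12.1)),.765])
seat=np.array([609.5,209.4,90]); print("face over plate",np.percentile((Y-seat)@ns,[5,50,95]))
print("far end x",np.percentile((Y-seat)@np.array([.765*.978,-.765*.21,.644]),[1,99]))
print("lat",np.percentile((Y-seat)@np.array([.21,.978,0]),[1,99]))
E
```

```text
19366 7059 [631.1 206.2 133. ] n [ 0.823 -0.163  0.544] tilt 57.0 az -11.2
face over plate [ 3.02426433 17.86593708 46.89513939]
far end x [39.00272611 49.59007251]
lat [-24.24408312  26.46653073]
```

```bash
python3 -m crank '{"linear":[[0,0,-0.002],[0,0,-0.004],[0,0,-0.005],[0,0,-0.005]],"roll":[0,0,0,0],"claw":[-1,-1,-1,-1]}' 22; python3 - <<'E'
from tilt import *
c=cam("wrist"); P=wcloud(c); Y,n=fit(P,85,160,(625,206),40)
seat=np.array([609.5,209.4,90])
print("far end x",np.percentile((Y-seat)@np.array([.765*.978,-.765*.21,.644]),[1,50,99]),"h",np.percentile((Y-seat)@np.array([-.644*.978,.644*.21,.765]),[1,99]))
s=get_obs();print(s["position"],s["ft_force"])
E
```

```text
clock: 7.7
position: [597.6, 212.9, 259.3]
eef_rot: [-179.9, -0.3, -12.1]
ft_force: [-11.5, -5.1, 28.0]
width: 0.513
grasp_force: 42.6
17358 7640 [630.9 206.1 132.1] n [ 0.821 -0.192  0.538] tilt 57.5 az -13.1
far end x [38.67330261 43.48297761 49.60313115] h [-4.33321311 48.47199033]
[597.6263576  212.90239301 259.27830948] [-11.59731122  -4.50878593  27.7163125 ]
```

```bash
python3 -m crank '{"linear":[[0,0,0.003],[0,0,0.003],[0,0,0.003],[0,0,0.003],[0,0,0.003]],"roll":[0,0,0,0,0],"claw":[-1,0.2,0.5,0.7,0.7]}' 22; python3 -m crank '{"linear":[[0,0,0.02],[0,0,0.05],[0,0,0.09],[-0.03,0.0063,0.09],[-0.06,0.0126,0.09]],"roll":[0,0,0,0,0],"claw":[1,1,1,1,1]}' 22; python3 - <<'E'
from tilt import *
for nm in("wrist","side"):
    c=cam(nm); P=wcloud(c) if nm=="wrist" else cloud(c); Y,n=fit(P,70,160,(600,211),50,1.5)
    seat=np.array([609.5,209.4,90]); ex=np.array([.765*.978,-.765*.21,.644]); ns=np.array([-.644*.978,.644*.21,.765]); ey=np.array([.21,.978,0])
    D=Y-seat
    for nn,e in(("x",ex),("y",ey),("h",ns)): print(nn,np.percentile(D@e,[.5,50,99.5]).round(1))
    if nm=="wrist": save(c,"w3")
E
```

```text
clock: 8.38
position: [596.3, 212.8, 256.1]
eef_rot: [180.0, 0.0, -12.1]
ft_force: [0.1, 0.1, 0.5]
width: 0.847
grasp_force: 0.0
clock: 9.0
position: [536.3, 225.5, 349.3]
eef_rot: [-179.9, -0.2, -12.1]
ft_force: [0.4, -0.9, 0.1]
width: 1.001
grasp_force: 0.0
6965 4355 [594.3 214.7 118.1] n [-0.584  0.136  0.8  ] tilt 36.8 az 166.9
x [-36.3   8.6  38.2]
y [-17.4   1.9  21.3]
h [28.5 32.  34.2]
856 311 [591.2 219.3 115.4] n [-0.565  0.18   0.805] tilt 36.4 az 162.3
x [-37.2   1.   36.8]
y [-14.4   5.7  26. ]
h [27.4 32.7 35.4]
```

View pics/w3.png

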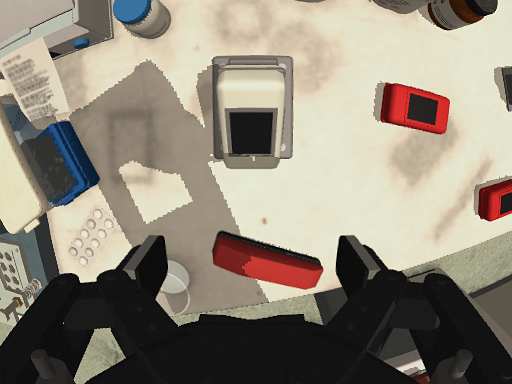

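```bash
python3 - <<'E'
from tilt import *
c=cam("wrist"); P=wcloud(c); X=P.reshape(-1,3); X=X[np.hypot(X[:,0]-609,X[:,1]-209)<80]
B=X[(X[:,2]>5)&(X[:,2]<15)]; r=cv2.minAreaRect(B[:,:2].astype(np.float32)); print("base",r)
a=np.radians(r[2]-90); seat=np.array([*r[0],90]); t=.70
ex=np.array([np.cos(t)*np.cos(a),np.cos(t)*np.sin(a),np.sin(t)]); ey=np.array([-np.sin(a),np.cos(a),0]); ns=np.cross(ex,ey)
D=(X-seat)@np.stack([ex,ey,ns],1); D=D[(D[:,2]>5)&(X[:,2]>55)]
print("all: x",np.percentile(D[:,0],[.3,99.7]).round(1),"y",np.percentile(D[:,1],[.3,99.7]).round(1))
for x in range(-52,52,6):
    k=(abs(D[:,0]-x)<3)
    if k.sum()>10: print(x,k.sum(),"h",np.percentile(D[k,2],[2,50,98]).round(1),"y",np.percentile(D[k,1],[1,99]).round(1))
q=c["frame"].reshape(-1,3).max(1)<75; Z=P.reshape(-1,3)[q]; E=(Z-seat)@np.stack([ex,ey,ns],1); E=E[(E[:,2]>20)&(E[:,2]<40)&(abs(E[:,0])<36)&(abs(E[:,1])<20)]
print("window centre",E.mean(0).round(1),E.min(0).round(),E.max(0).round())
E
```

```text
base ((609.2845458984375, 209.38919067382812), (84.5087661743164, 109.45860290527344), 77.93445587158203)
all: x [-33.7 140.5] y [-48.7  48.9]
-34 223 h [28.5 33.  34.3] y [-20.5  22.4]
-28 320 h [28.7 33.  34.2] y [-20.1  22.8]
-22 304 h [27.7 32.9 33.9] y [-20.   22.9]
-16 342 h [27.7 33.2 34.2] y [-19.7  22.9]
-10 390 h [26.8 32.8 34. ] y [-20.5  23.7]
-4 377 h [26.6 32.4 33.6] y [-20.1  23.7]
2 438 h [26.7 32.4 33.7] y [-20.5  23.4]
8 469 h [25.9 31.9 33.3] y [-20.6  23.4]
14 536 h [ 25.8  31.8 122.8] y [-41.6  44.4]
20 842 h [ 26.8  31.6 129.5] y [-47.4  47.6]
26 894 h [ 26.7  30.8 137.2] y [-47.6  47.8]
32 1016 h [ 24.6  30.6 144.8] y [-47.5  47.6]
38 2063 h [  6.2  25.  146. ] y [-47.5  47.4]
44 633 h [146.6 150.4 153.6] y [-50.8  51.1]
50 1059 h [152.6 157.5 166.9] y [-49.5  49.6]
window centre [ 1.8  1.6 32.5] [-21. -12.  30.] [20. 18. 35.]
```

The scanner sits on the cradle at (250,110), centred, but both cameras read its tilt about 3° short of the plate, so the low end seems propped against the lip. I'll tap that end down with shut fingers.

```bash
python3 -m crank '{"linear":[[0.0227,-0.0055,0],[0.0227,-0.0055,-0.02],[0.0227,-0.0055,-0.04],[0.0227,-0.0055,-0.06],[0.0227,-0.0055,-0.069]],"roll":[0,0,0,0,0],"claw":[0,-0.6,-1,-1,-1]}' 22; python3 -m crank '{"linear":[[0,0,0],[0,0,-0.003],[0,0,-0.006],[0,0,-0.008],[0,0,-0.008]],"roll":[0,0,0,0,0],"claw":[-1,-1,-1,-1,-1]}' 22
```

```text
clock: 9.78
position: [558.1, 219.8, 274.8]
eef_rot: [179.9, 0.2, -12.1]
ft_force: [-0.4, -0.6, -0.1]
width: 0.002
grasp_force: 0.0
clock: 10.4
position: [559.2, 220.0, 270.0]
eef_rot: [-180.0, -0.0, -12.1]
ft_force: [-2.0, 1.3, 2.3]
width: -0.003
grasp_force: 1.1
```

```bash
python3 -m crank '{"linear":[[0,0,-0.002],[0,0,-0.004],[0,0,-0.004]],"roll":[0,0,0],"claw":[-1,-1,-1]}' 22;  python3 -m crank '{"linear":[[0,0,-0.002],[0,0,-0.003],[0,0,-0.003]],"roll":[0,0,0],"claw":[-1,-1,-1]}' 22
```

```text
clock: 10.78
position: [559.2, 220.3, 268.4]
eef_rot: [-180.0, -0.0, -12.1]
ft_force: [-8.7, -0.8, 17.6]
width: -0.003
grasp_force: 9.4
clock: 11.15
position: [559.4, 220.4, 268.1]
eef_rot: [-180.0, -0.0, -12.1]
ft_force: [-17.9, -3.9, 32.0]
width: 0.004
grasp_force: 17.8
```

```bash
python3 -m crank '{"linear":[[0,0,0.03],[0,0,0.084],[-0.0227,0.0055,0.084],[-0.0227,0.0055,0.084],[-0.0227,0.0055,0.084]],"roll":[0,0,0,0,0],"claw":[1,1,1,1,1]}' 22; cat > sc.py <<'E'
from tilt import *
c=cam("wrist"); P=wcloud(c); X=P.reshape(-1,3); X=X[np.hypot(X[:,0]-609,X[:,1]-209)<80]
B=X[(X[:,2]>5)&(X[:,2]<15)]; r=cv2.minAreaRect(B[:,:2].astype(np.float32)); print("base",r,get_obs()["position"])
a=np.radians(r[2]-90); seat=np.array([*r[0],90]); t=.70
ex=np.array([np.cos(t)*np.cos(a),np.cos(t)*np.sin(a),np.sin(t)]); ey=np.array([-np.sin(a),np.cos(a),0]); ns=np.cross(ex,ey); M=np.stack([ex,ey,ns],1)
D=(X-seat)@M; D=D[(D[:,2]>5)&(D[:,2]<45)&(abs(D[:,0])<46)&(abs(D[:,1])<30)]
T=D[(abs(D[:,2]-31)<5)&(abs(D[:,1])<17)&(abs(D[:,0])<33)]; k=np.linalg.lstsq(np.c_[T[:,:2],np.ones(len(T))],T[:,2],rcond=None)[0]; print("slopes deg",np.degrees(k[:2]),"h0",k[2])
m=abs(D[:,2]-D[:,:2]@k[:2]-k[2])<4; print("top face x",np.percentile(D[m,0],[.5,99.5]),"y",np.percentile(D[m,1],[.5,99.5]))
q=c["frame"].reshape(-1,3).max(1)<75; E=(P.reshape(-1,3)[q]-seat)@M; E=E[(E[:,2]>20)&(E[:,2]<40)&(abs(E[:,0])<36)&(abs(E[:,1])<20)]; print("window",np.median(E,0))
E
python3 sc.py; python3 - <<'E'
from tilt import *
c=cam("side"); fit(cloud(c),70,160,(600,211),50,1.5)
E
```

```text
clock: 11.78
position: [536.6, 225.2, 345.9]
eef_rot: [180.0, 0.0, -12.1]
ft_force: [0.0, -0.2, -0.4]
width: 1.0
grasp_force: 0.0
base ((609.6605224609375, 209.6517333984375), (84.41729736328125, 110.01871490478516), 78.00541687011719) [536.68155503 225.12677163 345.75634037]
slopes deg [3.97834422 0.31050075] h0 33.713348762552826
top face x [-40.60139056  36.61011973] y [-19.36661772  21.64011711]
window [-1.70221954  1.6270222  33.93883196]
870 305 [589.4 220.2 116.2] n [-0.666  0.192  0.721] tilt 43.9 az 163.9
```

```bash
python3 sc.py; python3 - <<'E'
from tilt import *
a=np.radians(-12); t=.70; seat=np.array([609,210.5,90])
ex=np.array([np.cos(t)*np.cos(a),np.cos(t)*np.sin(a),np.sin(t)]); ey=np.array([-np.sin(a),np.cos(a),0]); ns=np.cross(ex,ey); M=np.stack([ex,ey,ns],1)
c=cam("side"); D=(cloud(c)-seat)@M; f=c["frame"].astype(int)
box=(abs(D[...,0])<55)&(abs(D[...,1])<40)&(D[...,2]>-15)&(D[...,2]<50)
v,u=np.where(box); print(u.min(),u.max(),v.min(),v.max())
for x in range(-48,52,6):
    k=box&(abs(D[...,0]-x)<3); w=k&(f.max(-1)>110); d=k&~w
    g=lambda m:(int(m.sum()),np.percentile(D[m][:,2],[2,98]).round(1).tolist(),np.percentile(D[m][:,1],[2,98]).round(1).tolist()) if m.sum()>2 else None
    print(x,"white",g(w),"dark",g(d))
cv2.imwrite("pics/s3.png",cv2.resize(c["frame"][v.min()-15:v.max()+15,u.min()-15:u.max()+15],None,fx=7,fy=7,interpolation=cv2.INTER_CUBIC)[...,::-1])
E
```

```text
base ((609.6710205078125, 209.60157775878906), (84.5044937133789, 109.91734313964844), 78.05215454101562) [536.76730366 225.09431557 345.76084866]
slopes deg [3.97124197 0.33024809] h0 33.743344192377855
top face x [-40.37775574  36.60123703] y [-19.37421042  21.78923039]
window [-1.72648432  1.59623793 33.92740089]
212 250 238 277
-48 white None dark (4, [-2.3, 11.4], [15.4, 16.5])
-42 white (13, [23.2, 30.2], [-13.6, 21.7]) dark (12, [-3.1, 17.7], [14.5, 23.6])
-36 white (47, [10.8, 30.9], [-14.7, 24.5]) dark (5, [-2.7, 11.9], [17.4, 23.7])
-30 white (52, [6.9, 32.5], [-13.3, 24.2]) dark (5, [-4.8, 28.7], [-12.8, 23.1])
-24 white (29, [6.9, 32.8], [-0.6, 23.9]) dark (33, [-14.5, 33.2], [-13.9, 23.5])
-18 white (27, [6.5, 33.3], [18.5, 24.7]) dark (33, [-12.7, 34.3], [-13.4, 21.1])
-12 white (24, [9.3, 32.8], [17.1, 25.4]) dark (42, [-13.9, 35.1], [-14.0, 23.9])
-6 white (23, [8.8, 33.1], [16.8, 24.9]) dark (36, [-12.5, 35.4], [-14.5, 23.4])
0 white (24, [10.5, 34.4], [17.1, 25.2]) dark (40, [-12.6, 36.0], [-17.0, 24.2])
6 white (29, [-0.4, 34.5], [0.0, 25.1]) dark (42, [-14.4, 36.3], [-13.4, 24.2])
12 white (29, [2.1, 34.9], [-17.8, 24.8]) dark (35, [-7.1, 37.2], [-11.5, 24.6])
18 white (54, [-1.4, 36.7], [-13.9, 24.9]) dark (8, [0.3, 36.9], [-10.1, 21.1])
24 white (56, [-0.1, 37.3], [-14.4, 24.4]) dark (7, [-1.5, 16.6], [15.1, 23.4])
30 white (57, [0.1, 37.8], [-14.2, 24.3]) dark (7, [-1.1, 17.7], [15.1, 23.2])
36 white (94, [-3.0, 35.6], [-15.7, 23.3]) dark (6, [-1.1, 17.9], [11.8, 24.0])
42 white None dark None
48 white None dark None
```

View pics/s3.png

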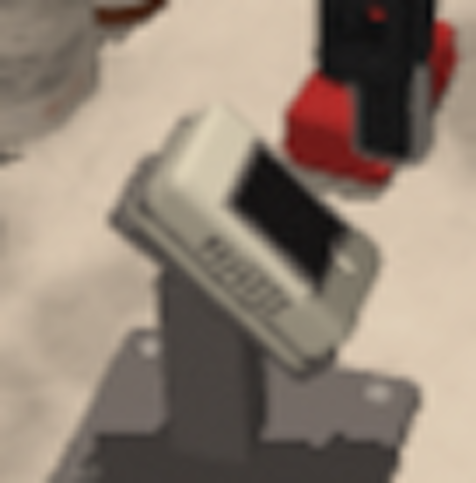

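```bash
python3 - <<'E'
from tilt import *
a=np.radians(-12); t=.70
ex=np.array([np.cos(t)*np.cos(a),np.cos(t)*np.sin(a),np.sin(t)]); ey=np.array([-np.sin(a),np.cos(a),0]); ns=np.cross(ex,ey); M=np.stack([ex,ey,ns],1)
for n,seat in(("top",[608.3,208.5,90]),("side",[608.5,212,90])):
    c=dict(np.load("pics/%s0.npz"%n)); D=(cloud(c)-np.array(seat,float))@M; D=D.reshape(-1,3); F=c["frame"].reshape(-1,3).max(1)
    k=(abs(D[:,0])<52)&(abs(D[:,1])<15)&(abs(D[:,2])<25); D=D[k];F=F[k]
    for x in range(-48,46,4):
        m=abs(D[:,0]-x)<2
        if m.sum()>2: print(n,x,m.sum(),"h",np.percentile(D[m,2],[10,50,90]).round(1),"bright",F[m].mean().round())
img=cv2.imread("pics/w2.png")[...,::-1]; print(img[66:152:2,251].max(1))
E
```

```text
top -44 21 h [ 2.7 10.5 13.4] bright 62.0
top -40 24 h [-0.6  3.6 11.2] bright 61.0
top -36 13 h [-1.6  1.5  4.1] bright 65.0
top -32 12 h [-1.1  1.2  1.9] bright 52.0
top -28 11 h [-1.2  1.6  2.8] bright 39.0
top -24 13 h [-2.   1.3  3.1] bright 28.0
top -20 16 h [-10.9   1.7   3.2] bright 31.0
top -16 14 h [-3.1  0.2  3.2] bright 29.0
top -12 11 h [-0.6  1.8  3. ] bright 33.0
top -8 16 h [-2.2  1.2  3.2] bright 41.0
top -4 11 h [-3.3  0.4  4. ] bright 35.0
top 0 13 h [-1.2  1.4  3.5] bright 27.0
top 4 15 h [-1.5  0.7  2.7] bright 31.0
top 8 11 h [-2.   1.6  3.7] bright 27.0
top 12 15 h [-1.6  0.6  2.2] bright 29.0
top 16 14 h [-1.2  0.7  2.5] bright 26.0
top 20 14 h [-1.6  0.4  2.2] bright 35.0
top 24 15 h [-2.2  0.8  3.2] bright 26.0
top 28 11 h [-0.1  1.8  4. ] bright 26.0
top 32 17 h [-1.9  1.1  2.7] bright 33.0
top 36 17 h [-3.5 -0.6  3. ] bright 63.0
side -44 19 h [ 6.1 10.7 11.7] bright 96.0
side -40 35 h [-2.2  1.5  8.7] bright 85.0
side -36 18 h [-2.7 -0.8  0.4] bright 94.0
side -32 21 h [-21.5  -0.8   0.5] bright 60.0
side -28 23 h [-21.1  -0.8   0.2] bright 48.0
side -24 
[... 208 characters left out ...]
bright 67.0
side -4 29 h [-19.   -1.2   0.9] bright 50.0
side 0 22 h [-18.2  -0.9   0.3] bright 51.0
side 4 28 h [-20.7  -0.9   0.8] bright 53.0
side 8 25 h [-15.   -0.9   0.8] bright 53.0
side 12 20 h [-5.7 -1.   0.6] bright 51.0
side 16 17 h [-1.4 -0.8  0.5] bright 46.0
side 20 17 h [-1.1 -0.1  1.1] bright 40.0
side 24 20 h [-2.8 -0.1  1.1] bright 42.0
side 28 17 h [-2.2 -0.5  0.4] bright 45.0
side 32 17 h [-1.6 -0.6  0.8] bright 42.0
side 36 20 h [-2.6 -0.9  0.7] bright 89.0
side 40 5 h [-5.  -2.2 -1. ] bright 140.0
[144 140 122  31  33  34  33  33  37  32  32  33  34  34  32  35  32  37
  32  35  34  34  35  33  36  34  35  35  63 133  50  35  35  36  35  35
  36  33  33  32  76 121 122]
```

```bash
python3 -m crank '{"linear":[[0.03,-0.006,0],[0.0612,-0.0123,0],[0.0612,-0.0123,-0.015],[0.0612,-0.0123,-0.030],[0.0612,-0.0123,-0.030]],"roll":[0,0,0,0,0],"claw":[0,-0.6,-1,-1,-1]}' 22; python3 -m crank '{"linear":[[0,0,-0.003],[0,0,-0.006],[0,0,-0.009],[0,0,-0.009]],"roll":[0,0,0,0],"claw":[-1,-1,-1,-1]}' 22; python3 -m crank '{"linear":[[0,0,-0.001],[0,0,-0.002],[0,0,-0.003],[0,0,-0.003]],"roll":[0,0,0,0],"claw":[-1,-1,-1,-1]}' 22
```

```text
clock: 12.6
position: [596.0, 213.1, 313.6]
eef_rot: [179.9, 0.3, -12.1]
ft_force: [0.2, 0.4, 0.8]
width: 0.004
grasp_force: 0.0
clock: 13.1
position: [597.6, 213.1, 307.7]
eef_rot: [180.0, 0.0, -12.1]
ft_force: [0.0, -0.1, 0.2]
width: -0.003
grasp_force: 0.0
clock: 13.6
position: [597.6, 213.1, 304.6]
eef_rot: [180.0, 0.0, -12.1]
ft_force: [-0.3, -0.1, 0.5]
width: -0.004
grasp_force: 0.1
```

```bash
python3 -m crank '{"linear":[[0,0,-0.001],[0,0,-0.002],[0,0,-0.003],[0,0,-0.003]],"roll":[0,0,0,0],"claw":[-1,-1,-1,-1]}' 22; python3 -m crank '{"linear":[[0,0,-0.001],[0,0,-0.002],[0,0,-0.003],[0,0,-0.003]],"roll":[0,0,0,0],"claw":[-1,-1,-1,-1]}' 22
```

```text
clock: 14.1
position: [597.7, 213.1, 301.8]
eef_rot: [-180.0, -0.0, -12.1]
ft_force: [-1.0, -0.0, 1.9]
width: 0.0
grasp_force: 0.6
clock: 14.6
position: [597.9, 213.2, 301.3]
eef_rot: [-180.0, -0.1, -12.1]
ft_force: [-4.8, -1.3, 13.9]
width: -0.001
grasp_force: 7.2
```

```bash
python3 -m crank '{"linear":[[0,0,0.02],[0,0,0.048],[-0.03,0.0062,0.048],[-0.0612,0.0125,0.048],[-0.0612,0.0125,0.048]],"roll":[0,0,0,0,0],"claw":[1,1,1,1,1]}' 22; python3 sc.py;  python3 - <<'E'
from tilt import *
c=cam("side"); fit(cloud(c),70,160,(600,211),50,1.5)
E
```

```text
clock: 15.22
position: [535.0, 226.1, 347.0]
eef_rot: [180.0, 0.0, -12.0]
ft_force: [0.2, -0.3, 0.3]
width: 0.995
grasp_force: 0.0
base ((609.4420166015625, 209.4553680419922), (84.51461791992188, 108.73265838623047), 77.89508819580078) [536.10197699 225.82833494 347.24466876]
slopes deg [-2.62571881  0.46325103] h0 32.36575832489708
top face x [-37.57952708  39.09026764] y [-19.21217235  22.00364418]
window [ 1.97062934  1.3515461  32.75957224]
849 325 [589.8 220.1 114.1] n [-0.595  0.182  0.783] tilt 38.5 az 163.0
```

The taps only rock the scanner between about 37° and 44°. I leave it in the natural resting state it also took on release: flush within about 2°, centred, x≈1–2 mm. Next, the carton.

```bash
python3 -m crank '{"linear":[[0.0,-0.045,0],[0.0,-0.09,0],[0.0,-0.135,0],[0.0,-0.18,0],[0.0,-0.225,0]],"roll":[0.18,0.36,0.54,0.72,0.9],"claw":[1,1,1,1,1]}' 30; python3 -m crank '{"linear":[[0.01,-0.04,0],[0.02,-0.08,-0.01],[0.03,-0.12,-0.02],[0.04,-0.15,-0.03],[0.045,-0.165,-0.04]],"roll":[0.18,0.36,0.54,0.72,0.9],"claw":[1,1,1,1,1]}' 30; python3 -m crank '{"linear":[[0,0,0],[0,0,0]],"roll":[0,0],"claw":[1,1]}' 30; python3 - <<'E'
from h import *
s=get_obs(); print(s["position"],s["eef_rot"],s["qpos"][5])
c=cam("wrist"); P=wcloud(c).reshape(-1,3)
for lo,hi,r in((100,116,60),(56,68,160)):
    X=P[(P[:,2]>lo)&(P[:,2]<hi)&(np.hypot(P[:,0]-590,P[:,1]+ (184 if r<99 else 262))<r)&(abs(P[:,0]-592)<50)]
    print(len(X),np.median(X[:,2]),cv2.minAreaRect(X[:,:2].astype(np.float32)))
X=P[(P[:,2]>80)&(P[:,2]<96)&(abs(P[:,0]-592)<40)&(P[:,1]>-300)&(P[:,1]<-225)];print(len(X),X.min(0),X.max(0)) if len(X) else None
E
```

```text
clock: 15.95
position: [537.2, -1.6, 347.1]
eef_rot: [179.9, -0.0, 39.8]
ft_force: [0.5, -0.1, 0.0]
width: 0.998
grasp_force: 0.0
clock: 16.58
position: [582.4, -167.3, 306.5]
eef_rot: [180.0, 0.0, 91.2]
ft_force: [0.0, 1.0, 0.3]
width: 1.002
grasp_force: 0.0
clock: 16.82
position: [581.7, -164.4, 306.9]
eef_rot: [180.0, -0.0, 90.8]
ft_force: [-0.7, 0.2, 0.6]
width: 0.999
grasp_force: 0.0
[ 581.69522175 -164.38416765  306.89043959] [ 1.79998001e+02 -1.29331881e-02  9.07995433e+01] -24.059015657699334
3085 108.19834202871681 ((591.135986328125, -186.22952270507812), (20.802528381347656, 69.43511962890625), 3.2283809185028076)
1972 61.498475392102094 ((592.8185424804688, -210.17630004882812), (42.508445739746094, 127.33287048339844), 3.2737278938293457)
538 [ 579.51347037 -254.02867276   80.0016856 ] [ 607.47618787 -240.91354167   90.75541647]
```

```bash
python3 -m crank '{"linear":[[0.0083,-0.0201,0],[0.0083,-0.0201,-0.015],[0.0083,-0.0201,-0.035],[0.0083,-0.0201,-0.055],[0.0083,-0.0201,-0.066]],"roll":[0.044,0.044,0.044,0.044,0.044],"claw":[1,1,1,1,1]}' 30;  python3 -m crank '{"linear":[[0,0,0],[0,0,0],[0,0,0],[0,0,0],[0,0,0]],"roll":[0,0,0,0,0],"claw":[0.3,-0.3,-1,-1,-1]}' 30; python3 -m crank '{"linear":[[0,0,0],[0,0,0],[0,0,0]],"roll":[0,0,0],"claw":[-1,-1,-1]}' 30
```

```text
clock: 17.5
position: [588.8, -183.6, 237.9]
eef_rot: [-179.8, -0.1, 93.5]
ft_force: [-0.1, 0.4, 0.1]
width: 0.996
grasp_force: 0.0
clock: 18.12
position: [590.2, -184.7, 241.6]
eef_rot: [179.9, 0.0, 93.5]
ft_force: [0.9, 0.1, 2.8]
width: 0.262
grasp_force: 36.8
clock: 18.5
position: [590.2, -184.7, 241.6]
eef_rot: [179.9, 0.0, 93.5]
ft_force: [-0.5, 0.3, 5.9]
width: 0.259
grasp_force: 37.1
```

```bash
python3 -m crank '{"linear":[[0,0,0.012],[0,0,0.025],[0,0,0.038],[0,0,0.049],[0,0,0.049]],"roll":[0,0,0,0,0],"claw":[-1,-1,-1,-1,-1]}' 25; python3 -m crank '{"linear":[[-0.0006,0.010,0],[-0.0012,0.02,0],[-0.0018,0.03,0],[-0.0024,0.04,0],[-0.0029,0.048,0]],"roll":[0,0,0,0,0],"claw":[-1,-1,-1,-1,-1]}' 25; cat > ct.py <<'E'
from tilt import *
s=get_obs(); print(s["position"].round(1),s["eef_rot"].round(1),s["ft_force"].round(1),s["width"].round(3),s["clock"])
t=s["position"]; yaw=np.radians(s["eef_rot"][2]); tx=np.array([np.cos(yaw),np.sin(yaw),0]); ty=np.array([-tx[1],tx[0],0]) # tx: carton swing plane horizontal
G=t-[0,0,154]
import sys
for nm in ("side","top"):
    c=cam(nm); D=cloud(c)-G; A=np.stack([D@tx,D@ty,D[...,2]],-1); f=c["frame"].astype(int)
    m=(np.hypot(A[...,0],A[...,2])<130)&(abs(A[...,1])<22)&(A[...,2]<-22)&(A[...,2]+G[2]>(66 if len(sys.argv)<2 else float(sys.argv[1])))&(f.max(-1)>60)
    k,l,st,_=cv2.connectedComponentsWithStats(m.astype(np.uint8))
    if k<2: print(nm,"none"); continue
    i=1+st[1:,4].argmax(); X=A[l==i]; r=cv2.minAreaRect(X[:,[0,2]].astype(np.float32)); print(nm,len(X),"rect(tx,z)",[np.round(q,1) for q in r],"thick",np.percentile(X[:,1],[2,98]).round(1))
    print("  box",cv2.boxPoints(r).round(0).tolist())
E
python3 ct.py
```

```text
clock: 19.12
position: [590.2, -184.7, 291.3]
eef_rot: [179.9, 0.1, 93.5]
ft_force: [0.9, 0.1, -1.6]
width: 0.256
grasp_force: 36.4
clock: 19.75
position: [587.3, -137.3, 290.6]
eef_rot: [179.9, 0.2, 93.5]
ft_force: [2.5, -5.4, -0.6]
width: 0.258
grasp_force: 36.4Traceback (most recent call last):
  File "ct.py", line 2, in <module>
    s=get_obs(); print(s["position"].round(1),s["eef_rot"].round(1),s["ft_force"].round(1),s["width"].round(3),s["clock"])
                                                                                           ^^^^^^^^^^^^^^^^
AttributeError: 'float' object has no attribute 'round'
```

```bash
sed -i 's/s\["width"\].round(3)/s["width"]/' ct.py; python3 -m crank '{"linear":[[0,0,0.02],[0,0,0.05],[0,0,0.08],[0,0,0.11],[0,0,0.11]],"roll":[0,0,0,0,0],"claw":[-1,-1,-1,-1,-1]}' 25; python3 ct.py
```

```text
clock: 20.38
position: [587.6, -136.6, 403.6]
eef_rot: [179.7, 0.1, 93.5]
ft_force: [0.1, -0.2, 0.2]
width: 0.261
grasp_force: 36.5
[ 587.6 -136.6  403.6] [1.797e+02 1.000e-01 9.350e+01] [ 0.1 -0.2  0.2] 0.26069672349601014 20.375
side 119 rect(tx,z) [array([-12.8, -59. ]), array([86.4, 46.2]), np.float64(20.4)] thick [-13.3   8.2]
  box [[-61.0, -52.0], [-45.0, -96.0], [36.0, -66.0], [20.0, -22.0]]
top 52 rect(tx,z) [array([-33.6, -49.8]), array([54.7, 24.3]), np.float64(89.9)] thick [ 8.8 11.1]
  box [[-46.0, -77.0], [-21.0, -77.0], [-21.0, -22.0], [-46.0, -22.0]]
```

```bash
python3 -m crank '{"linear":[[-0.02,0.045,0.004],[-0.035,0.09,0.008],[-0.05,0.135,0.012],[-0.065,0.18,0.016],[-0.08,0.225,0.017]],"roll":[0.16,0.32,0.48,0.64,0.8],"claw":[-1,-1,-1,-1,-1]}' 30; python3 -m crank '{"linear":[[-0.015,0.05,0],[-0.025,0.1,0],[-0.035,0.152,0],[-0.035,0.152,0],[-0.035,0.152,0]],"roll":[0.16,0.32,0.5,0.5,0.5],"claw":[-1,-1,-1,-1,-1]}' 30; cat > ct2.py <<'E'
from tilt import *
s=get_obs(); t=s["position"]; print(t.round(1),s["eef_rot"].round(1),s["ft_force"].round(1),s["clock"])
yaw=np.radians(s["eef_rot"][2]+180); tx=np.array([np.cos(yaw),np.sin(yaw),0]); ty=np.array([-tx[1],tx[0],0]); G=t-[0,0,154]
def rep(nm,c,P):
    D=P-G; A=np.stack([D@tx,D@ty,D[...,2]],-1); f=c["frame"].astype(int)
    m=(abs(A[...,1]-11)<9)&(np.hypot(A[...,0],A[...,2])<125)&(f.max(-1)>90)&(A[...,2]+G[2]>60)&(A[...,2]<40)
    m&=~((abs(A[...,0])<13)&(A[...,2]>-20))
    k,l,st,_=cv2.connectedComponentsWithStats(m.astype(np.uint8))
    X=A[l==1+st[1:,4].argmax()]; r=cv2.minAreaRect(X[:,[0,2]].astype(np.float32)); print(nm,len(X),[np.round(q,1) for q in r],"y",np.percentile(X[:,1],[5,50,95]).round(1))
    return c,A,X
if __name__=="__main__":
    c=cam("side"); c,A,X=rep("side",c,cloud(c))
    w=cv2.boxPoints(cv2.minAreaRect(X[:,[0,2]].astype(np.float32))); print(w.round(0).tolist())
    v,u=np.where((np.abs(A)<130).all(-1)); o=c["frame"][max(0,v.min()-10):v.max()+60,max(0,u.min()-30):u.max()+30]
    import sys
    if len(sys.argv)>1: cv2.imwrite("pics/%s.png"%sys.argv[1],cv2.resize(o,None,fx=4,fy=4,interpolation=cv2.INTER_CUBIC)[...,::-1]); print(o.shape)
E
python3 ct2.py s4
```

```text
clock: 21.1
position: [505.8, 89.8, 415.1]
eef_rot: [-179.9, -0.1, 139.7]
ft_force: [-0.1, 0.4, -0.6]
width: 0.258
grasp_force: 36.5
clock: 21.72
position: [471.5, 240.3, 415.2]
eef_rot: [-179.9, -0.1, 168.0]
ft_force: [-0.4, -0.8, -1.1]
width: 0.255
grasp_force: 36.5
[471.5 240.3 415.2] [-1.799e+02 -1.000e-01  1.680e+02] [-0.4 -0.8 -1.1] 21.725
side 1148 [array([ 23.2, -23.3]), array([ 69.8, 105.7]), np.float64(30.5)] y [ 9.2 11.6 13.3]
[[-34.0, 5.0], [20.0, -87.0], [80.0, -51.0], [26.0, 40.0]]
(166, 123, 3)
```

```bash
python3 -m crank '{"linear":[[-0.01,-0.05,0],[-0.02,-0.10,-0.01],[-0.03,-0.15,-0.06],[-0.0415,-0.20,-0.11],[-0.0415,-0.215,-0.149]],"roll":[0,0,0,0,0],"claw":[-1,-1,-1,-1,-1]}' 25; python3 -m crank '{"linear":[[0,0,-0.003],[0,0,-0.009],[0,0,-0.015],[0,0,-0.018],[0,0,-0.018]],"roll":[0,0,0,0,0],"claw":[-1,-1,-1,-1,-1]}' 25; python3 ct2.py
```

```text
clock: 22.4
position: [429.9, 22.5, 267.0]
eef_rot: [-180.0, 0.1, 167.8]
ft_force: [1.1, 0.2, -0.6]
width: 0.255
grasp_force: 36.5
clock: 23.02
position: [430.6, 25.9, 250.1]
eef_rot: [180.0, 0.0, 168.1]
ft_force: [-0.4, 0.1, -0.5]
width: 0.26
grasp_force: 36.4
[430.6  25.9 250.1] [180.    0.  168.1] [-0.4  0.1 -0.5] 23.025
side 376 [array([ 18.7, -14.7]), array([68.6, 86.7]), np.float64(30.8)] y [ 5.9 11.8 14.3]
[[-33.0, 5.0], [11.0, -70.0], [70.0, -34.0], [26.0, 40.0]]
```

```bash
python3 -m crank '{"linear":[[0,0,-0.005],[0,0,-0.010],[0,0,-0.010]],"roll":[0,0,0],"claw":[-1,-1,-1]}' 25; python3 -m crank '{"linear":[[-0.0039,0.0008,-0.0012],[-0.0078,0.0017,-0.0025],[-0.0117,0.0025,-0.0037],[-0.0127,0.0027,-0.0042]],"roll":[0,0,0,0],"claw":[-1,-1,-1,-1]}' 25; python3 ct2.py
```

```text
clock: 23.45
position: [430.5, 25.5, 239.6]
eef_rot: [180.0, 0.0, 168.0]
ft_force: [0.3, -0.8, 0.5]
width: 0.258
grasp_force: 36.8
clock: 23.95
position: [418.9, 28.0, 237.0]
eef_rot: [180.0, 0.3, 168.0]
ft_force: [3.2, -0.1, 7.4]
width: 0.258
grasp_force: 37.4
[418.9  28.  237. ] [180.    0.3 168. ] [ 3.2 -0.1  7.4] 23.95
side 211 [array([28.4, -3.1]), array([44.7, 73.7]), np.float64(36.6)] y [ 6.9 11.9 14.3]
[[-11.0, 13.0], [32.0, -46.0], [68.0, -19.0], [24.0, 40.0]]
```

```bash
python3 -m crank '{"linear":[[-0.0015,0.0003,-0.0006],[-0.003,0.0006,-0.0012],[-0.003,0.0006,-0.0012]],"roll":[0,0,0],"claw":[-1,-1,-1]}' 25; python3 -m crank '{"linear":[[0,0,0.02],[0,0,0.06],[0,0,0.11],[0,0,0.15],[0,0,0.15]],"roll":[0,0,0,0,0],"claw":[-1,-1,-1,-1,-1]}' 30; python3 ct2.py
```

```text
clock: 24.38
position: [415.9, 28.6, 235.9]
eef_rot: [180.0, 0.3, 168.0]
ft_force: [2.4, -0.3, 6.6]
width: 0.261
grasp_force: 37.5
clock: 25.0
position: [415.3, 28.7, 387.5]
eef_rot: [180.0, 0.3, 168.0]
ft_force: [0.0, 0.4, -2.0]
width: 0.259
grasp_force: 36.5
[415.3  28.7 387.5] [180.    0.3 168. ] [ 0.   0.4 -2. ] 25.0
side 780 [array([ 27.2, -19.9]), array([ 68.8, 105.6]), np.float64(38.4)] y [ 9.1 12.1 14.6]
[[-33.0, 0.0], [33.0, -83.0], [87.0, -40.0], [21.0, 43.0]]
```

```bash
python3 -m crank '{"linear":[[0.01,0.05,0.013],[0.02,0.10,0.013],[0.04,0.15,0.013],[0.055,0.19,0.013],[0.0617,0.211,0.013]],"roll":[0,0,0,0,0],"claw":[-1,-1,-1,-1,-1]}' 30; python3 -m crank '{"linear":[[0,0,0],[0,0,0],[0.008,-0.0017,-0.01],[0.016,-0.0035,-0.02],[0.0243,-0.0052,-0.0313]],"roll":[0,0,0,0,0],"claw":[-1,-1,-1,-1,-1]}' 30;  python3 -m crank '{"linear":[[0,0,0],[0,0,0],[0,0,0]],"roll":[0,0,0],"claw":[-1,-1,-1]}' 30; python3 ct2.py; python3 - <<'E'
from tilt import *
c=cam("side"); P=cloud(c); f=c["frame"].astype(int)
# scanner's top face in the side view (near part may be hidden)
Y,n=fit(np.where((P[...,0:1]>555)&(P[...,2:]>75)&(P[...,2:]<142),P,0),75,142,(600,211),50,1.5)
cv2.imwrite("pics/s5.png",cv2.resize(f[130:300,170:330].astype(np.uint8),None,fx=3.5,fy=3.5,interpolation=cv2.INTER_CUBIC)[...,::-1])
E
```

```text
clock: 25.68
position: [475.9, 241.3, 394.6]
eef_rot: [-179.9, -0.2, 168.1]
ft_force: [0.7, 0.0, -0.9]
width: 0.258
grasp_force: 36.5
clock: 26.3
position: [501.3, 233.8, 365.1]
eef_rot: [-180.0, -0.0, 168.0]
ft_force: [-0.4, -0.4, -1.3]
width: 0.257
grasp_force: 36.5
clock: 26.68
position: [500.7, 234.7, 366.5]
eef_rot: [180.0, 0.0, 168.0]
ft_force: [0.4, 0.1, -0.9]
width: 0.256
grasp_force: 36.5
[500.7 234.7 366.5] [180.   0. 168.] [ 0.4  0.1 -0.9] 26.675
side 997 [array([ 26.1, -20.6]), array([ 69.6, 106.3]), np.float64(38.1)] y [ 8.4 12.  13.8]
[[-34.0, -0.0], [32.0, -84.0], [86.0, -41.0], [21.0, 43.0]]
826 322 [588.4 219.1 113.8] n [-0.603  0.149  0.783] tilt 38.4 az 166.2
```

View pics/s5.png

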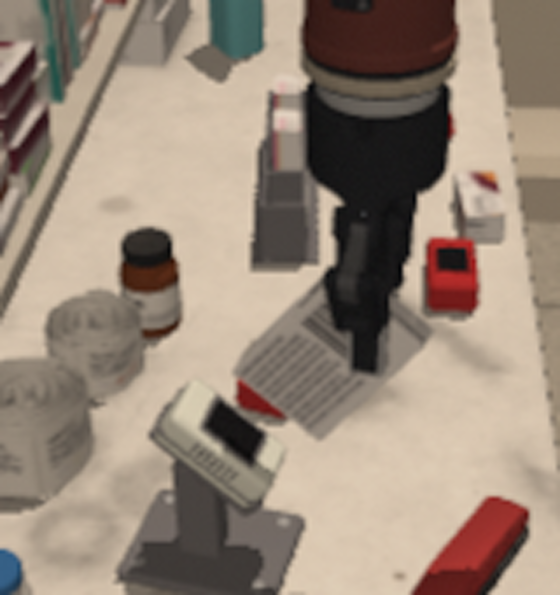

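The carton, crop (335,355), hangs tilted with its foot parallel to the scanner's face at (220,440). Now checking the offset in that same view.

```bash
python3 - <<'E'
from ct2 import *
c=cam("side"); P=cloud(c); c,A,X=rep("side",c,P)
r=cv2.minAreaRect(X[:,[0,2]].astype(np.float32)); th=np.radians(r[2]); ax=np.array([-np.sin(th),np.cos(th)]); foot=np.array(r[0])-ax*max(r[1])/2
Y,n=fit(np.where((P[...,0:1]>555)&(P[...,2:]>75)&(P[...,2:]<142),P,0),75,142,(600,211),50,1.5)
D=Y-G; B=np.stack([D@tx,D@ty,D[:,2]],1); up=np.array([np.cos(th),np.sin(th)])
xs=B[:,[0,2]]@up; hs=B[:,[0,2]]@ax
print("scanner along",np.percentile(xs,[1,99]),"mid",np.percentile(xs,[1,99]).mean(),"foot along",foot@up,"gap",foot@ax-np.median(hs),"scanner lat",np.percentile(B[:,1],[1,99]),"carton lat face",np.median(X[:,1]))
dk=(c["frame"].max(-1)<70); Dp=P-G; Bw=np.stack([Dp@tx,Dp@ty,Dp[...,2]],-1); H=Bw[...,[0,2]]@ax; U=Bw[...,[0,2]]@up
w=dk&(abs(H-np.median(hs))<5)&(U>xs.min())&(U<xs.max())&(abs(Bw[...,1])<15); print("window",w.sum(),np.median(U[w]),np.median(Bw[...,1][w]),np.percentile(U[w],[3,97]),np.percentile(Bw[...,1][w],[3,97]))
E
```

```text
[500.6 234.8 366.5] [180.   0. 168.] [-0.4  0.7 -0.2] 26.775
side 1002 [array([ 26.1, -19.8]), array([ 69.8, 105.6]), np.float64(38.2)] y [ 8. 12. 14.]
827 336 [591.4 218.9 115.8] n [-0.581  0.152  0.799] tilt 36.9 az 165.3
scanner along [-25.86926698  48.08351999] mid 11.107126508405832 foot along 8.217410709779813 gap 48.38888267699693 scanner lat [-16.57044049  22.98770284] carton lat face 12.040406702510415
window 149 9.155469178726449 0.566351457904707 [-8.29182423 26.50177263] [-13.19768868  12.86387389]
```

```bash
python3 -m crank '{"linear":[[0,0,0.002],[0,0,0.002],[0,0,0.002],[0,0,0.002]],"roll":[0,0,0,0],"claw":[-1,-1,-1,-1]}' 30; python3 -c "
from bench import *
print(job_done())"
```

```text
clock: 27.32
position: [500.7, 234.6, 367.9]
eef_rot: [-180.0, -0.0, 168.0]
ft_force: [0.8, -0.2, -0.9]
width: 0.257
grasp_force: 36.5
the job is handed in; nothing more can be done
None
```

I handed the job in at 27.3 s of the 56 s allowed: the scanner lies released on its cradle, centred within about 2 mm but about 2° off flush with the plate (it rocked when I tapped it down), and the arm holds the tallest carton with its bottom end about 5 cm off the window, within about 2° of square.

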